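Gauge the gap of a tile press

ROBOT

A 6-joint arm with a two-finger parallel gripper is mounted at the origin on the work surface. World frame = base frame: x ahead of the robot, y to its left, z up, the work surface at z = 0. Lengths are in m, angles in rad, forces in N, time in s.
With the tool pointing down it reaches from about 0.375 to 0.975 m from the base axis. Payload 3.8 kg.
Tool frame: the origin (TCP) lies midway between the tips of the shut fingers; the grasp point (between the pads) lies 19 mm behind it; z points along the fingers, y is the direction in which the jaws open and shut (so a half turn about z gives the same grasp; the last joint's range is limited). The gripper opens to 85 mm and grips with 20 to 120 N. Pads are 22 mm wide; open, the fingers measure 114 mm over their backs; the gripper's body (76 mm by 85 mm) begins 54 mm behind the grasp point. The pads swing forward as they close: fully open they stand 13 mm farther back than shut.
Start: joints at [-1.371, 0.264, 1.604, -0, 1.274, -0.037], TCP at [0.158, -0.656, 0.231] pointing down, gripper open.
Joint ranges: [-2.63, 2.63], [-0.94, 2.18], [0.31, 2.57], [-1.31, 4.45], [0, 2.66], [-2.55, 2.55]. Speed limits (rad/s): [2.57, 2.57, 3.14, 3.14, 3.14, 3.14].

INTERFACE

Orientations are given as a rotation vector (axis times angle).
In Python, from workcell import bot gives the robot as it stands.
- The arm moves only by the tool drive_tool, never from a script. Its argument "deltas" is a list of rows, each an object with "hand": the opening, from 0 (shut) to 1 (fully open); "offset": the shift along the world's x, y, z in cm, a list of three; "angular": the turn, a rotation vector about the world's x, y, z in degrees, a list of three. A call has 1 to 8 rows; each row is the pose to reach, as a shift and turn from the pose commanded when the call began; what a row does not reach only later rows make up. A row lasts 1/8 s, in which the tool goes at most 62.5 mm and 10.7 degrees, less where a joint would pass 70% of its speed; a pose out of reach is approached as far as the arm can. A call with a gripper value outside its range is refused whole. The fingers move at their own pace and stop on an object; "force" is the grip in N (left out, the last holds). Time passes only in rows, so rows that repeat a pose let the fingers close. It gives the time, the measured TCP pose, the force and the opening at its end, in the units of the state.
- bot.read_state(): the state, without advancing time (a new reading comes with each control period).
- bot.read_camera(name): name is "scene" or "top" or "wrist"; returns a dict with "frame" (384x512x3 uint8, blue, green, red), "mtx" (3x3 intrinsics, pixels), "R" (3x3) and "t" (3): a world point X has camera coordinates R X + t. Camera axes: x right, y down, z forward; pixel columns grow to the right and rows downward; lengths in m; the calibration is good to about 2 mm. A picture is of the moment at which its call begins. There is no depth.
- bot.finish_job(): hands the job in, once; it reports no verdict.
The state is a dict: "time": time; "q": joint angles; "joint_vel": joint speeds; "joint_torque": joint torques, N m; "tool_pos": TCP position; "tcp_rot": TCP orientation; "wrist_force": force on the tool from outside, world axes, zero at the start; "torque": the same for the moment, N m; "width": opening from 0.0 (shut) to 1.0 (fully open).
Only numpy, scipy, OpenCV 4.12 (cv2) and the standard library are available. Lean on these libraries where they do the work, as an engineer would, in place of code of your own. Each camera call takes 0.05 s, during which the arm holds its last target. There are 200 camera calls.

TASK

I am setting up the blue tile press for our plaster tiles and need its gap gauged: take the wedge-shaped feeler blade with the yellow handle out of its wooden stand and slide it, upright and tip down, between the middle of the two steel plates until you feel it drag snugly on both, without forcing the plates apart. Finish while holding it still at that depth in the gripper, so that I can lock the press, and leave the blue-handled scraper and everything else on the table where it is.

Things in the scene. Friction and masses are not known exactly. Their poses are not given: they have to be found in the camera images.
- gauge: Feeler blade, 0.14 kg, upright in a slot of the stand. Origin: centre of the handle's underside; z up, y along the blade's thickness. Dark collar 40 (x) x 18 (y) mm to z 8 mm, then yellow grip 34 x 18 mm to z 48 mm: grasp from above across the 18 mm (y). Below hangs the steel blade, 22 mm wide, 90 long, a slim symmetric wedge: 2 mm thick at the tip, +0.07 mm per mm, 8.3 mm at the handle.
- gauge_tip (a point): The middle of the blade's lower end, 90 mm below the gauge's origin.
- stand: Fixed pale wooden stand, 160 (x) x 70 (y) x 100 mm high. Two through slots in its top at x = -38 and +38 mm, 28 (x) x 13 (y) mm; one holds the yellow gauge, the other the blue scraper (varies). The handles' undersides rest on its top; the gauge's tip is 10 mm above the table. Origin: centre of its underside.
- press: Fixed blue tile press: base 150 (x) x 240 (y) mm, side columns 105 mm high at its y ends, black wheel at -y. In the middle two upright steel plates face each other along y and rise above all else. They ride together on a head that slides easily along y (12 mm either way, 0.12 N/mm), so they centre themselves on the blade. Origin: centre of its underside.
- plate_a: Steel plate on the +y side of the gap, 60 mm long (x), 80 tall, 8 thick. Origin: on its flat face (looking to -y), middle of its length, at the face's upper edge, 125 mm above the table; axes as the press. Above that edge a lead-in flares outward at 25 degrees, 12 mm tall (top at 137 mm). Below the plates it is open down to the base (20 mm).
- plate_b (a point): Point on the steel plate B on the -y side, mirror image of plate A: on its face, as A's origin. The free gap between the faces is 3.2 to 5.2 mm, different each time; the blade goes midway between the two points, its y along the press's y. It first touches both plates with its tip 17 to 46 mm below them.
- sprung_plate (a joint): How far the blade has pushed plate B back on its spring, m: 0 when free, stop at 7 mm, 5 N per mm. It grows 0.07 mm per mm of depth after the first touch. Snug is about 0.4 to 2.6 mm (2 to 13 N on each face, a drag of roughly 2 to 11 N up on the tool while sliding); over 3.5 mm is forced.
- scraper: Loose blue-handled scraper in the other slot of the stand, same handle, thick 11 mm blade; leave it.
- pink_jar: Loose pink open jar, 76 mm wide, 100 mm high. Origin: centre of underside.
- white_jar: Loose white open jar, 76 mm wide, 100 mm high. Origin: centre of underside.
- jar_lid: Loose pink jar lid, 68 mm disc, 12 mm thick. Origin: centre of underside.
- white_bottle: Loose white bottle, 68 mm wide, 200 mm high. Origin: centre of underside.
- brush: Loose paint brush lying on the table.
- sanding_pad: Loose yellow sanding pad 70 x 90 x 12 mm. Origin: centre of underside.
There are look-alikes about, which are no part of the job. Leave any pink look-alike of the gauge alone.

How it is judged:
By the outcome, as a careful person would: the job done as asked, in the order asked, and still so for the second after the job is handed in, while the arm keeps its last pose, push and grip.
It also fails if it takes over 38 s, if anything falls off the work surface, if the arm or the gripper's body presses on something with over 40 N, if the wrist force passes 120 N, or if a joint passes its speed limit or range.

## Working session

There is one attempt and no reset: what is moved stays moved. The work goes in short steps, Python scripts to look and compute and a tool call to move; the robot and the scene stay as the last step left them, time stands still between calls to the robot, and variables do not carry over. Pictures are saved under pics/ and viewed, about 8 in all and at most 12, crops included, and the job is handed in when it is done.

Besides the shell and the picture viewer there is one more tool, called after "Emit:" by a JSON object that holds its "name" and its "arguments". drive_tool: Moves the arm, as the interface text tells. Its arguments: {"type":"object","properties":{"deltas":{"type":"array"},"force":{"type":"number"}},"required":["deltas"]}

```bash
mkdir -p pics; cat > h.py <<'E'
import numpy as np,cv2
from workcell import bot
def cam(n,f):
    c=bot.read_camera(n); cv2.imwrite(f'pics/{f}.png',c['frame']); np.savez(f'pics/{f}.npz',**{k:c[k] for k in('frame','mtx','R','t')}); return c
def load(f): return np.load(f'pics/{f}.npz')
def tri(obs):
    A=[];b=[]
    for f,u,v in obs:
        c=load(f);P=c['mtx']@np.c_[c['R'],c['t']]
        for w,r in((u,0),(v,1)):
            a=w*P[2]-P[r];a=a/np.linalg.norm(a[:3]);A.append(a[:3]);b.append(-a[3])
    A=np.array(A);b=np.array(b);X=np.linalg.lstsq(A,b,rcond=None)[0]
    return X,A@X-b
def ray(f,u,v,z):
    c=load(f);C=-c['R'].T@c['t'];d=c['R'].T@np.linalg.inv(c['mtx'])@[u,v,1];return C+d*(z-C[2])/d[2]
def proj(f,X):
    c=load(f);p=c['mtx']@(c['R']@np.array(X)+c['t']);return p[:2]/p[2]
def crop(f,u,v,w,h,s,o):
    i=load(f)['frame'];cv2.imwrite(f'pics/{o}.png',cv2.resize(i[v:v+h,u:u+w],None,fx=s,fy=s,interpolation=cv2.INTER_CUBIC))
E
python3 - <<'E'
from h import *
a=cam('scene','s0');b=cam('top','t0')
for f in('s0','t0'):
    c=load(f);print(f,c['mtx'][0,0],-c['R'].T@c['t'],c['R'])
cv2.imwrite('pics/both.png',np.vstack([a['frame'],b['frame']])[:, :] if 0 else cv2.resize(np.hstack([a['frame'],b['frame']]),(800,300)))
print(bot.read_state())
E
```

```text
s0 385.1232351458818 [1.24331087 0.73270003 0.89957519] [[-0.74006303  0.67212753  0.02347944]
 [ 0.39706442  0.46484266 -0.79136663]
 [-0.54281355 -0.57633834 -0.6108908 ]]
t0 421.78482895048666 [ 0.47352564 -0.02727622  1.38163931] [[-0.01113983 -0.99993647  0.00172074]
 [-0.9988839   0.01104908 -0.04592249]
 [ 0.04590056 -0.00223039 -0.99894352]]
{'time': 0.1, 'q': array([-1.37090272e+00,  2.64704194e-01,  1.60524114e+00,  5.12261468e-05,
        1.27370142e+00, -3.68847396e-02]), 'joint_vel': array([-1.43818756e-05, -1.59964099e-03, -3.82966998e-03, -1.94217142e-03,
        5.45670007e-04, -2.79134159e-04]), 'joint_torque': array([ 4.40806771e-04, -5.16706610e+01, -3.68590164e+01, -5.36442417e-05,
        6.31798306e-03,  1.31250420e-05]), 'tool_pos': array([ 0.15822956, -0.65551218,  0.23006675]), 'tcp_rot': array([-3.11756795e+00, -3.70796601e-01,  1.85906689e-04]), 'wrist_force': array([ 0.26470024, -0.00346268, -1.02032869]), 'torque': array([ 0.01824545, -0.00298065, -0.02774709]), 'width': 0.9970671189641144}
```

View pics/s0.png

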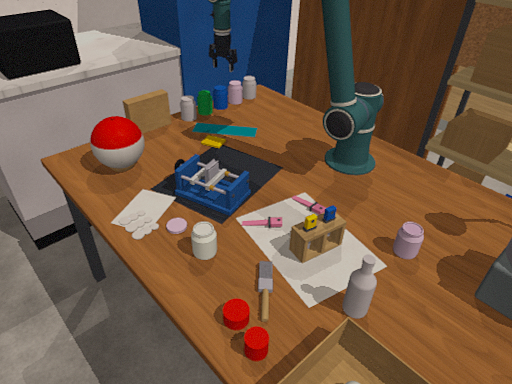

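View pics/t0.png

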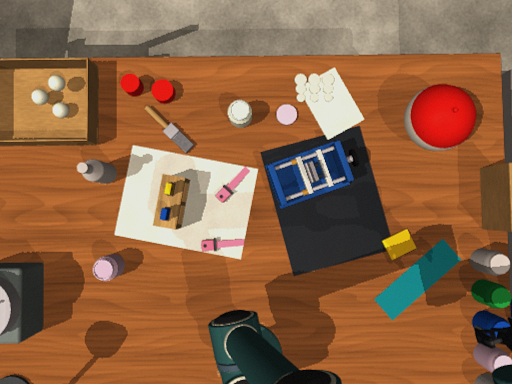

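The scene view shows the stand with the yellow handle at (311,222) and the blue one at (330,213), and the press at (212,184). In the top view the yellow handle is at (169,188), the blue at (165,214) and the press plates near (312,172). These could be mistaken for the gauge:
- the pink gauges at top (233,184) and (222,244)
- the yellow pad at top (399,244)
- the blue scraper

I choose the yellow handle in the stand and will check it in a crop.

```bash
python3 - <<'E'
from h import *
def up(f,u,v,w,h,s): return cv2.resize(load(f)['frame'][v:v+h,u:u+w],None,fx=s,fy=s,interpolation=cv2.INTER_CUBIC)
a=np.hstack([up('s0',285,198,65,65,6),up('s0',170,150,85,65,6)[:,:400]])
b=np.hstack([up('t0',145,165,50,65,6),up('t0',265,135,80,65,6)])
c=np.zeros((780,800,3),np.uint8);c[:390,:a.shape[1]]=a;c[390:,:b.shape[1]]=b
cv2.imwrite('pics/c1.png',cv2.resize(c,(615,600)))
E
```

```text
(no output)
```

View pics/c1.png

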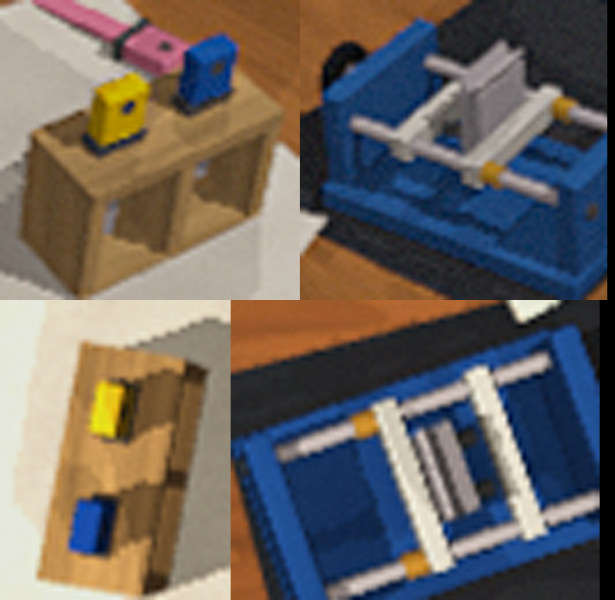

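```bash
python3 - <<'E'
from h import *
print(tri([('t0',168.4,188.4),('s0',311.2,216.4)]))
print(tri([('t0',311.9,171.2),('s0',212.3,164.8)]))
t=lambda u,v:((u/4.61+145),(v-300)/4.61+165)
A=ray('t0',*t(108,408),.148);B=ray('t0',*t(93,525),.148);print(A,B,np.degrees(np.arctan2(*(B-A)[1::-1])))
p=lambda u,v:(265+(u-230.7)/4.61,135+(v-300)/4.61)
# plate gap line ends; cross bars
for a,b,z in(((378,408),(440,567),.1),((478,373),(537,532),.1),((425,430),(455,515),.137)):
    A=ray('t0',*p(*a),z);B=ray('t0',*p(*b),z);print(A,B,np.degrees(np.arctan2(*(B-A)[1::-1])))
s=bot.read_state();c=cam('wrist','w0')
from scipy.spatial.transform import Rotation as R
T=R.from_rotvec(s['tcp_rot']).as_matrix();C=-c['R'].T@c['t'];print(T,'cam in tool',T.T@(C-s['tool_pos']),T.T@c['R'].T,c['mtx'])
E
```

```text
(array([0.53463782, 0.2280484 , 0.14648976]), array([ 7.71069195e-04, -6.74855095e-04,  1.02455619e-03, -1.04232200e-05]))
(array([ 0.5803578 , -0.19423835,  0.13237815]), array([ 0.00184834, -0.00212138,  0.00279328,  0.00037865]))
[0.53514824 0.22686899 0.148     ] [0.46108369 0.23648042 0.148     ] 172.6059870988734
[ 0.62489354 -0.15555269  0.1       ] [ 0.51910112 -0.19481782  0.1       ] -159.63746367842458
[ 0.64746548 -0.22219958  0.1       ] [ 0.54151429 -0.25927223  0.1       ] -160.71490272952352
[ 0.60599223 -0.18183998  0.137     ] [ 0.55105184 -0.20017323  0.137     ] -161.54648797527176
[[ 9.72102280e-01  2.34557089e-01 -3.59865996e-04]
 [ 2.34557332e-01 -9.72100183e-01  2.02292500e-03]
 [ 1.24665597e-04 -2.05089921e-03 -9.99997889e-01]] cam in tool [ 0.06808515  0.00060978 -0.14238251] [[-2.56950635e-05 -9.62836911e-01 -2.70083474e-01]
 [ 9.99999848e-01 -1.73411855e-04  5.23068937e-04]
 [-5.50465756e-04 -2.70083419e-01  9.62836769e-01]] [[334.97599398   0.         250.17018213]
 [  0.         334.97599398 193.93338655]
 [  0.           0.           1.        ]]
```

Emit:
{"name": "drive_tool", "arguments": {"deltas": [{"hand": 1, "offset": [5, 5.5, 2], "angular": [0, 0, 1]}, {"hand": 1, "offset": [9, 10, 4], "angular": [0, 0, 2]}, {"hand": 1, "offset": [13, 14, 6], "angular": [0, 0, 3]}, {"hand": 1, "offset": [17, 18.5, 7], "angular": [0, 0, 4]}, {"hand": 1, "offset": [21, 23, 7], "angular": [0, 0, 5]}, {"hand": 1, "offset": [25, 27, 7], "angular": [0, 0, 5]}, {"hand": 1, "offset": [29, 31.5, 7], "angular": [0, 0, 5]}, {"hand": 1, "offset": [33, 36, 7], "angular": [0, 0, 5]}]}}

```text
time: 1.15
tool_pos: [0.4893, -0.2944, 0.3011]
tcp_rot: [3.1, 0.507, -0.0]
wrist_force: [1.1, -1.0, -0.5]
width: 0.999
```

Emit:
{"name": "drive_tool", "arguments": {"deltas": [{"hand": 1, "offset": [4, 4.5, 0], "angular": [0, 0, 1]}, {"hand": 1, "offset": [8, 9, 0], "angular": [0, 0, 1]}, {"hand": 1, "offset": [9.2, 10.1, 0], "angular": [0, 0, 1]}, {"hand": 1, "offset": [9.2, 10.1, 0], "angular": [0, 0, 1]}]}}

```text
time: 1.65
tool_pos: [0.5805, -0.1945, 0.3007]
tcp_rot: [-3.095, -0.537, 0.002]
wrist_force: [-0.5, 0.2, -0.1]
width: 0.999
```

```bash
python3 - <<'E'
from h import *
c=cam('wrist','w1');s=bot.read_state();print(s['time'],s['tool_pos'],s['tcp_rot'],s['q'])
print(proj('w1',[.58,-.194,.137]))
cv2.imwrite('pics/w1b.png',cv2.resize(c['frame'],(800,600),interpolation=cv2.INTER_CUBIC))
E
```

```text
1.7 [ 0.57985512 -0.19554391  0.30082561] [ 3.09553104e+00  5.34669525e-01 -2.23700454e-03] [-3.65429969e-01  1.11243226e-01  1.65640130e+00 -9.39504623e-04
  1.37505721e+00  8.63478568e-01]
[248.67741274 175.67995054]
```

View pics/w1b.png

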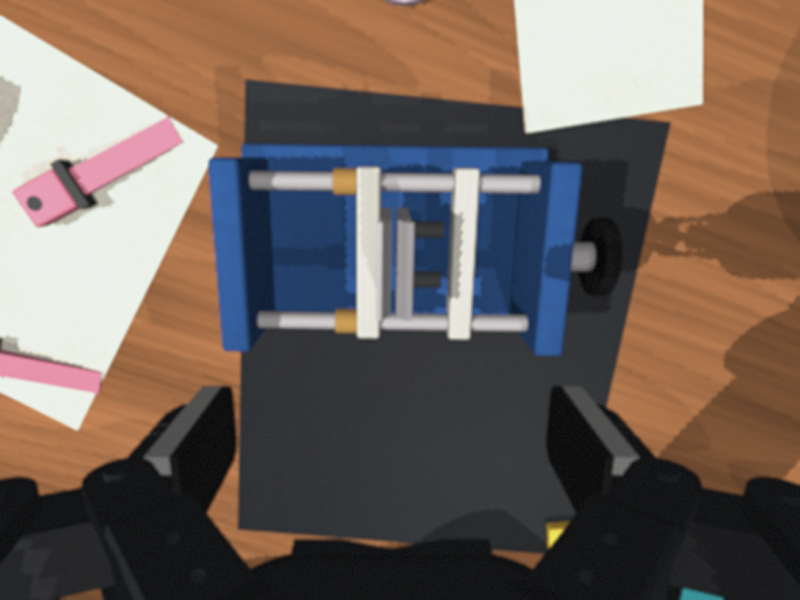

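The wrist view shows the press nearly aligned. The plates are at about (385,265) and (406,265) in the 800 px image, so the gap is near x=394. Next are two nearer views with a baseline.

Emit:
{"name": "drive_tool", "arguments": {"deltas": [{"hand": 1, "offset": [-1, 2.8, -5], "angular": [0, 0, 0]}, {"hand": 1, "offset": [-1, 2.8, -8], "angular": [0, 0, 0]}, {"hand": 1, "offset": [-1, 2.8, -8], "angular": [0, 0, 0]}, {"hand": 1, "offset": [-1, 2.8, -8], "angular": [0, 0, 0]}]}}

```text
time: 2.2
tool_pos: [0.5706, -0.1688, 0.2229]
tcp_rot: [3.095, 0.531, 0.003]
wrist_force: [-0.5, 0.2, 0.7]
width: 1.002
```

```bash
python3 - <<'E'
from h import *
c=cam('wrist','wA');print(proj('wA',[.58,-.194,.137]))
E
```

```text
[286.8696244  198.87022762]
```

Emit:
{"name": "drive_tool", "arguments": {"deltas": [{"hand": 1, "offset": [1, -3, 0], "angular": [0, 0, 0]}, {"hand": 1, "offset": [2, -5.6, 0], "angular": [0, 0, 0]}, {"hand": 1, "offset": [2, -5.6, 0], "angular": [0, 0, 0]}, {"hand": 1, "offset": [2, -5.6, 0], "angular": [0, 0, 0]}]}}

```text
time: 2.75
tool_pos: [0.5907, -0.2234, 0.2225]
tcp_rot: [3.096, 0.533, 0.002]
wrist_force: [-0.9, -0.3, 1.1]
width: 0.998
```

```bash
python3 - <<'E'
from h import *
c=cam('wrist','wB')
im=[]
for f in('wA','wB'):
    u,v=proj(f,[.58,-.194,.137]).astype(int);u0=u-50;v0=v-75;print(f,u,v,u0,v0)
    im.append(cv2.resize(load(f)['frame'][v0:v0+150,u0:u0+100],None,fx=4,fy=4,interpolation=cv2.INTER_CUBIC))
cv2.imwrite('pics/AB.png',np.hstack(im))
E
```

```text
wA 286 198 236 123
wB 205 199 155 124
```

View pics/AB.png

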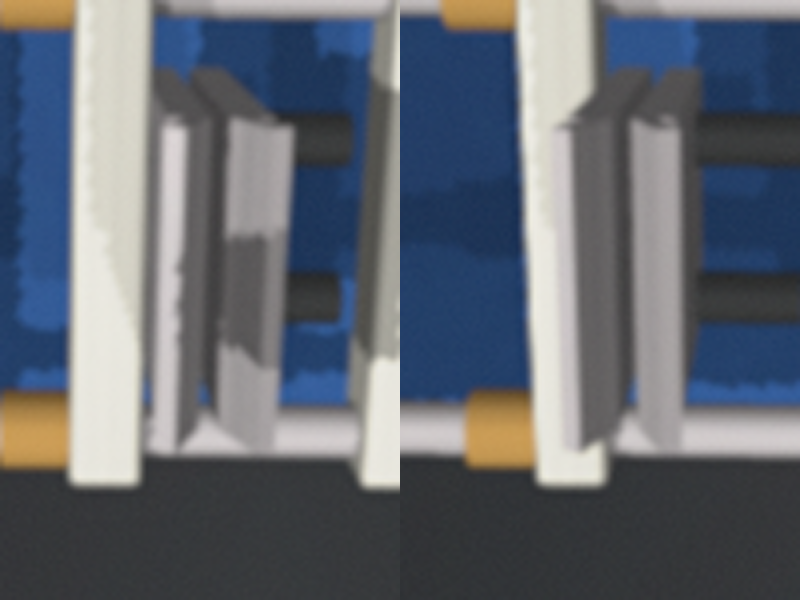

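Both crops show the rims of the flared lead-ins. In the left one, A's outer edges are near x=157 and x=284 at mid row. In the right one they are near x=562 and x=685, with the plate ends at rows 122 and 448.

```bash
python3 - <<'E'
from h import *
a=lambda u,v:('wA',236+u/4,123+v/4)
b=lambda u,v:('wB',155+(u-400)/4,124+v/4)
prs={'Lout_far':((163,120),(555,127)),'Lout_near':((153,447),(566,447)),'Rout_far':((294,125),(685,125)),'Rout_near':((272,450),(681,450)),
'Lin_far':((187,122),(578,125)),'Lin_near':((177,450),(581,450))}
P={}
for k,(x,y) in prs.items():
    X,r=tri([a(*x),b(*y)]);P[k]=X;print(k,X.round(4),abs(r).max().round(4),ray(*a(*x),.137).round(4),ray(*b(*y),.137).round(4))
for s in('Lout','Rout','Lin'):
    for q,w in((a,0),(b,1)):
        d=ray(*q(*prs[s+'_far'][w]),.137)-ray(*q(*prs[s+'_near'][w]),.137);print(s,w,np.degrees(np.arctan2(d[1],d[0])),np.linalg.norm(d))
print((P['Lout_far']+P['Lout_near']+P['Rout_far']+P['Rout_near'])/4)
E
```

```text
Lout_far [ 0.6071 -0.1765  0.1321] 0.0006 [ 0.6082 -0.1757  0.137 ] [ 0.6076 -0.1772  0.137 ]
Lout_near [ 0.5496 -0.1962  0.1322] 0.0 [ 0.5513 -0.1952  0.137 ] [ 0.5518 -0.1963  0.137 ]
Rout_far [ 0.6146 -0.198   0.1329] 0.0 [ 0.6149 -0.1971  0.137 ] [ 0.6153 -0.1981  0.137 ]
Rout_near [ 0.5576 -0.2164  0.1354] 0.0001 [ 0.558 -0.216  0.137] [ 0.5583 -0.2163  0.137 ]
Lin_far [ 0.6086 -0.1804  0.1327] 0.0002 [ 0.6093 -0.1796  0.137 ] [ 0.6092 -0.1808  0.137 ]
Lin_near [ 0.553  -0.1991  0.1389] 0.0 [ 0.5523 -0.1995  0.137 ] [ 0.5522 -0.199   0.137 ]
Lout 0 18.934779650925694 0.060145887294150005
Lout 1 18.88491501015758 0.058927974572295254
Rout 0 18.325926130610824 0.05989804781346126
Rout 1 17.721335952277283 0.05989599851890976
Lin 0 19.216625453402163 0.060393750541741995
Lin 1 17.71850868527093 0.05988995128102369
[ 0.58223069 -0.19677984  0.13315389]
```

Emit:
{"name": "drive_tool", "arguments": {"deltas": [{"hand": 1, "offset": [-1, 4, 4], "angular": [0, 0, -4]}, {"hand": 1, "offset": [-1.5, 9, 6], "angular": [0, 0, -8]}, {"hand": 1, "offset": [-2, 14, 6], "angular": [0, 0, -12]}, {"hand": 1, "offset": [-3, 20, 6], "angular": [0, 0, -16]}, {"hand": 1, "offset": [-4, 26, 6], "angular": [0, 0, -20]}, {"hand": 1, "offset": [-5, 32, 6], "angular": [0, 0, -24]}, {"hand": 1, "offset": [-5.5, 37, 5], "angular": [0, 0, -27]}, {"hand": 1, "offset": [-5.5, 42, 4], "angular": [0, 0, -27]}]}}

```text
time: 3.8
tool_pos: [0.5342, 0.1993, 0.262]
tcp_rot: [-3.134, 0.202, -0.002]
wrist_force: [-0.2, -0.2, -0.9]
width: 1.004
```

Emit:
{"name": "drive_tool", "arguments": {"deltas": [{"hand": 1, "offset": [0, 0, 0], "angular": [0, 0, 0]}, {"hand": 1, "offset": [0, 0, 0], "angular": [0, 0, 0]}]}}

```text
time: 4.05
tool_pos: [0.5348, 0.197, 0.2616]
tcp_rot: [3.135, -0.201, 0.0]
wrist_force: [0.3, -1.8, -0.5]
width: 1.001
```

```bash
python3 - <<'E'
from h import *
c=cam('wrist','wC');print(proj('wC',[.535,.228,.148]))
E
```

```text
[210.30797481 194.49022187]
```

Emit:
{"name": "drive_tool", "arguments": {"deltas": [{"hand": 1, "offset": [0, 3, 0], "angular": [0, 0, 0]}, {"hand": 1, "offset": [0, 5.5, 0], "angular": [0, 0, 0]}, {"hand": 1, "offset": [0, 5.5, 0], "angular": [0, 0, 0]}, {"hand": 1, "offset": [0, 5.5, 0], "angular": [0, 0, 0]}]}}

```text
time: 4.6
tool_pos: [0.5356, 0.2504, 0.2615]
tcp_rot: [3.134, -0.205, 0.001]
wrist_force: [-1.1, -0.9, -0.2]
width: 1.001
```

```bash
python3 - <<'E'
from h import *
c=cam('wrist','wD')
im=[]
for f in('wC','wD'):
    u,v=proj(f,[.535,.228,.148]).astype(int);u0=u-50;v0=max(v-60,0);print(f,u,v,u0,v0)
    im.append(cv2.resize(load(f)['frame'][v0:v0+150,u0:u0+100],None,fx=4,fy=4,interpolation=cv2.INTER_CUBIC))
cv2.imwrite('pics/CD.png',np.hstack(im));s=bot.read_state();print(s['tool_pos'],s['tcp_rot'],s['q'])
E
```

```text
wC 210 194 160 134
wD 277 187 227 127
[0.53559261 0.2503775  0.26148447] [ 3.13433631e+00 -2.05843717e-01  4.19906407e-04] [ 3.95500339e-01  8.88922371e-02  1.75231018e+00 -5.92132734e-04
  1.30037522e+00  2.09761406e+00]
```

View pics/CD.png

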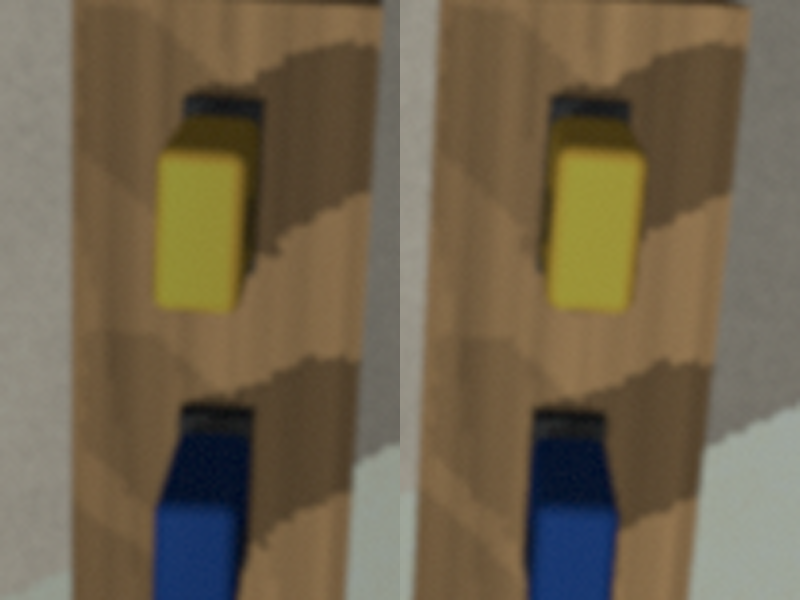

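The crops confirm the yellow handle sits in its slot. Its top face corners are C (163,152), (242,152), (157,310), (235,310) and D (560,150), (642,150), (550,310), (630,310). The blue scraper is below it.

```bash
python3 - <<'E'
from h import *
a=lambda u,v:('wC',160+u/4,134+v/4)
b=lambda u,v:('wD',227+(u-400)/4,127+v/4)
pr=[((163,152),(560,150)),((242,152),(642,150)),((157,310),(550,310)),((235,310),(630,310))]
X=[]
for x,y in pr: 
    p,r=tri([a(*x),b(*y)]);X.append(p);print(p.round(4),abs(r).max().round(4))
X=np.array(X);print(X.mean(0),np.mean([ray(*q(*p[i]),.148) for p in pr for i,q in((0,a),(1,b))],axis=0))
for i,j in((0,2),(1,3)):
    d=X[i]-X[j];print(np.degrees(np.arctan2(d[1],d[0])),np.linalg.norm(d))
for k,q in((0,a),(1,b)):
    for i,j in((0,2),(1,3)):
        d=ray(*q(*pr[i][k]),.148)-ray(*q(*pr[j][k]),.148);print(np.degrees(np.arctan2(d[1],d[0])))
s=bot.read_state();from scipy.spatial.transform import Rotation as R
M=R.from_rotvec(s['tcp_rot']).as_matrix();print(np.degrees(np.arctan2(M[1,0],M[0,0])),M[:,2])
# stand edges
for q,e in((a,((76,60),(74,560))),(b,((440,60),(415,560))),(a,((378,60),(348,560))),(b,((745,60),(690,560)))):
    d=ray(*q(*e[0]),.1)-ray(*q(*e[1]),.1);print('stand',np.degrees(np.arctan2(d[1],d[0])))
E
```

```text
[0.5525 0.2338 0.1406] 0.0
[0.5509 0.2178 0.1431] 0.0
[0.521  0.2397 0.1449] 0.0001
[0.5195 0.2238 0.1464] 0.0001
[0.53599635 0.22876366 0.14374138] [0.53697221 0.22851732 0.148     ]
-10.733671372203982 0.03233181674820658
-10.747981715301158 0.03222296169186208
-11.750316911879045
-11.198098833265552
-10.257883459017151
-10.0202724687679
-7.514865212260522 [ 2.33739182e-04 -5.20761791e-04 -9.99999837e-01]
stand -10.85311875563136
stand -10.98344435279431
stand -10.57809377531782
stand -10.924000635257
```

Emit:
{"name": "drive_tool", "arguments": {"deltas": [{"hand": 1, "offset": [0.1, -2.2, 0], "angular": [0, 0, -3.3]}, {"hand": 1, "offset": [0.1, -2.2, -3], "angular": [0, 0, -3.3]}, {"hand": 1, "offset": [0.1, -2.2, -7], "angular": [0, 0, -3.3]}, {"hand": 1, "offset": [0.1, -2.2, -11], "angular": [0, 0, -3.3]}, {"hand": 1, "offset": [0.1, -2.2, -14], "angular": [0, 0, -3.3]}, {"hand": 1, "offset": [0.1, -2.2, -14.7], "angular": [0, 0, -3.3]}, {"hand": 1, "offset": [0.1, -2.2, -14.7], "angular": [0, 0, -3.3]}, {"hand": 1, "offset": [0.1, -2.2, -14.7], "angular": [0, 0, -3.3]}]}}

```text
time: 5.65
tool_pos: [0.5378, 0.2299, 0.1163]
tcp_rot: [-3.126, 0.295, -0.005]
wrist_force: [-0.4, -0.9, 0.1]
width: 0.997
```

Emit:
{"name": "drive_tool", "arguments": {"deltas": [{"hand": 0.5, "offset": [0, 0, 0], "angular": [0, 0, 0]}, {"hand": 0.3, "offset": [0, 0, 0], "angular": [0, 0, 0]}, {"hand": 0.25, "offset": [0, 0, 0], "angular": [0, 0, 0]}, {"hand": 0, "offset": [0, 0, 0], "angular": [0, 0, 0]}, {"hand": 0, "offset": [0, 0, 0], "angular": [0, 0, 0]}, {"hand": 0, "offset": [0, 0, 0], "angular": [0, 0, 0]}, {"hand": 0, "offset": [0, 0, 0], "angular": [0, 0, 0]}, {"hand": 0, "offset": [0, 0, 0], "angular": [0, 0, 0]}], "force": 60}}

```text
time: 6.65
tool_pos: [0.5366, 0.23, 0.1146]
tcp_rot: [-3.127, 0.294, -0.001]
wrist_force: [0.5, -0.3, 2.1]
width: 0.2
```

```bash
python3 - <<'E'
from h import *
for k in range(3):
    s=bot.read_state();print(s['tool_pos'],s['wrist_force'],s['torque'],s['width'])
c=cam('wrist','wE')
cv2.imwrite('pics/wE.png',cv2.resize(c['frame'],(640,480),interpolation=cv2.INTER_CUBIC))
E
```

```text
[0.53656366 0.22996345 0.11455606] [ 0.51295909 -0.27823998  2.06359815] [0.03507544 0.05003748 0.0500668 ] 0.19967012853611096
[0.53656366 0.22996345 0.11455606] [ 0.51295909 -0.27823998  2.06359815] [0.03507544 0.05003748 0.0500668 ] 0.19967012853611096
[0.53656366 0.22996345 0.11455606] [ 0.51295909 -0.27823998  2.06359815] [0.03507544 0.05003748 0.0500668 ] 0.19967012853611096
```

View pics/wE.png

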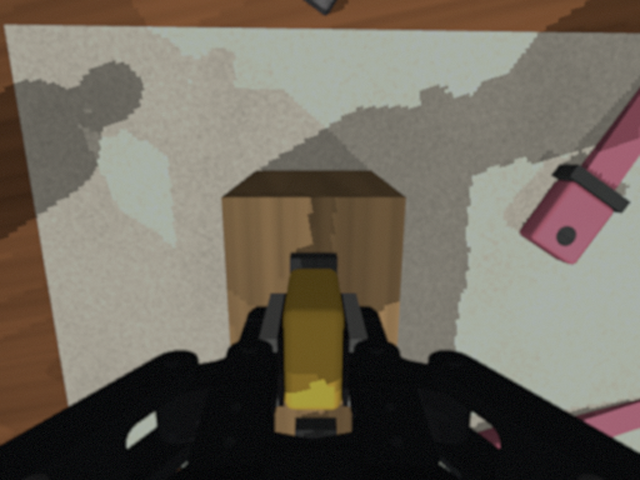

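The gauge is held between the pads (opening about 17 mm) and centred. I'll lift straight up first.

Emit:
{"name": "drive_tool", "arguments": {"deltas": [{"hand": 0, "offset": [0, 0, 1], "angular": [0, 0, 0]}, {"hand": 0, "offset": [0, 0, 3], "angular": [0, 0, 0]}, {"hand": 0, "offset": [0, 0, 6], "angular": [0, 0, 0]}, {"hand": 0, "offset": [0, 0, 10], "angular": [0, 0, 0]}, {"hand": 0, "offset": [0, 0, 14], "angular": [0, 0, 0]}, {"hand": 0, "offset": [0, 0, 17], "angular": [0, 0, 0]}, {"hand": 0, "offset": [0, 0, 17.5], "angular": [0, 0, 0]}, {"hand": 0, "offset": [0, 0, 17.5], "angular": [0, 0, 0]}]}}

```text
time: 7.7
tool_pos: [0.5361, 0.2297, 0.2892]
tcp_rot: [-3.128, 0.294, -0.0]
wrist_force: [0.5, -0.1, -2.7]
width: 0.197
```

```bash
python3 - <<'E'
from h import *
from scipy.spatial.transform import Rotation as R
s=bot.read_state();M=R.from_rotvec(s['tcp_rot']).as_matrix();an=np.degrees(np.arctan2(M[1,0],M[0,0]))
print(s['tool_pos'],an,s['wrist_force'],s['width'],'delta cm',100*(np.array([.583,-.1965,.285])-s['tool_pos']),'turn',18.5-an)
E
```

```text
[0.53610375 0.22974207 0.28922748] -10.73160550071774 [ 0.49562614 -0.13840694 -2.71484162] 0.19657714115236072 delta cm [  4.6896255  -42.62420689  -0.42274832] turn 29.23160550071774
```

Emit:
{"name": "drive_tool", "arguments": {"deltas": [{"hand": 0, "offset": [0.3, -3, 0], "angular": [0, 0, 2]}, {"hand": 0, "offset": [0.9, -8, 0], "angular": [0, 0, 6]}, {"hand": 0, "offset": [1.5, -13.5, 0], "angular": [0, 0, 10]}, {"hand": 0, "offset": [2.1, -19, 0], "angular": [0, 0, 14]}, {"hand": 0, "offset": [2.7, -24.5, 0], "angular": [0, 0, 18]}, {"hand": 0, "offset": [3.3, -30, 0], "angular": [0, 0, 22]}, {"hand": 0, "offset": [3.9, -35.5, 0], "angular": [0, 0, 26]}, {"hand": 0, "offset": [4.4, -40, 0], "angular": [0, 0, 29.2]}]}}

```text
time: 8.7
tool_pos: [0.579, -0.172, 0.2865]
tcp_rot: [-3.099, -0.505, 0.006]
wrist_force: [0.3, 0.7, -1.1]
width: 0.204
```

Emit:
{"name": "drive_tool", "arguments": {"deltas": [{"hand": 0, "offset": [0.3, -2.6, 0], "angular": [0, 0, 0]}, {"hand": 0, "offset": [0.3, -2.6, -1], "angular": [0, 0, 0]}, {"hand": 0, "offset": [0.3, -2.6, -2.5], "angular": [0, 0, 0]}, {"hand": 0, "offset": [0.3, -2.6, -3.5], "angular": [0, 0, 0]}, {"hand": 0, "offset": [0.3, -2.6, -3.5], "angular": [0, 0, 0]}, {"hand": 0, "offset": [0.3, -2.6, -3.5], "angular": [0, 0, 0]}]}}

```text
time: 9.45
tool_pos: [0.5836, -0.1955, 0.2546]
tcp_rot: [3.1, 0.506, 0.001]
wrist_force: [-0.8, -0.3, -1.2]
width: 0.202
```

```bash
python3 - <<'E'
from h import *
from scipy.spatial.transform import Rotation as R
s=bot.read_state();M=R.from_rotvec(s['tcp_rot']).as_matrix();an=np.degrees(np.arctan2(M[1,0],M[0,0]))
print(s['time'],s['tool_pos'],an,s['wrist_force'],s['width'],M[:,2])
c=cam('wrist','wF');d=cam('scene','sF');e=cam('top','tF')
tip=s['tool_pos']-[0,0,.1046]
u,v=proj('sF',tip).astype(int);print(u,v,proj('wF',tip))
a=cv2.resize(c['frame'][120:384,120:384],(500,500),interpolation=cv2.INTER_CUBIC)
b=cv2.resize(d['frame'][v-60:v+40,u-30:u+30],(300,500),interpolation=cv2.INTER_CUBIC)
cv2.imwrite('pics/F.png',np.hstack([a,b]))
E
```

```text
9.45 [ 0.58357732 -0.19553754  0.25458094] 18.522772926061545 [-0.77124697 -0.32738706 -1.21107094] 0.20241555855881807 [ 4.57913170e-04 -1.27767233e-04 -9.99999887e-01]
210 160 [249.1855283  192.41897431]
```

View pics/F.png

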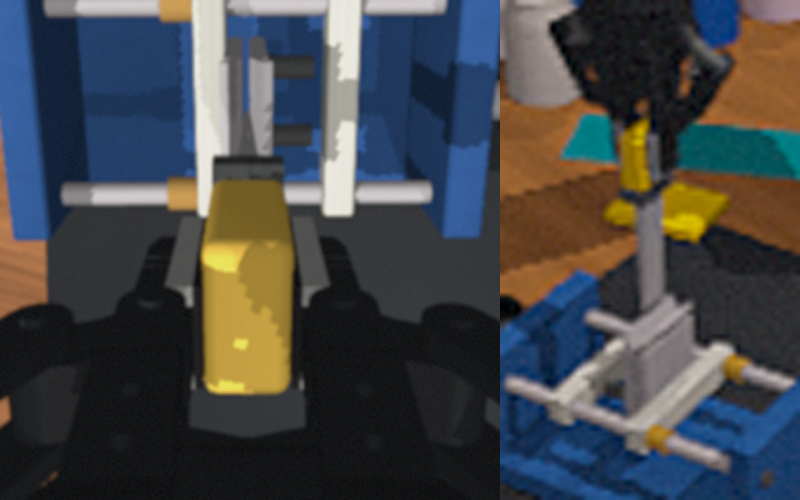

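The blade hangs upright with its tip over the middle of the gap (handle at (247,300) in the left crop, tip at (655,300) in the right crop). I'll descend gently.

Emit:
{"name": "drive_tool", "arguments": {"deltas": [{"hand": 0, "offset": [0, -0.1, -0.5], "angular": [0, 0, 0]}, {"hand": 0, "offset": [0, -0.1, -1], "angular": [0, 0, 0]}, {"hand": 0, "offset": [0, -0.1, -1.5], "angular": [0, 0, 0]}, {"hand": 0, "offset": [0, -0.1, -2], "angular": [0, 0, 0]}, {"hand": 0, "offset": [0, -0.1, -2.5], "angular": [0, 0, 0]}, {"hand": 0, "offset": [0, -0.1, -3], "angular": [0, 0, 0]}, {"hand": 0, "offset": [0, -0.1, -3], "angular": [0, 0, 0]}]}}

```text
time: 10.48
tool_pos: [0.5829, -0.1969, 0.2235]
tcp_rot: [-3.1, -0.504, 0.002]
wrist_force: [0.5, 0.7, -1.1]
width: 0.204
```

Emit:
{"name": "drive_tool", "arguments": {"deltas": [{"hand": 0, "offset": [0, 0, -0.3], "angular": [0, 0, 0]}, {"hand": 0, "offset": [0, 0, -0.6], "angular": [0, 0, 0]}, {"hand": 0, "offset": [0, 0, -0.9], "angular": [0, 0, 0]}, {"hand": 0, "offset": [0, 0, -1.2], "angular": [0, 0, 0]}]}}

```text
time: 10.98
tool_pos: [0.5833, -0.1972, 0.2121]
tcp_rot: [-3.101, -0.504, -0.0]
wrist_force: [0.7, 0.8, -1.9]
width: 0.204
```

```bash
python3 - <<'E'
from h import *
c=cam('scene','sG');s=bot.read_state();print(s['tool_pos'],s['tool_pos'][2]-.1046,s['wrist_force'],s['torque'])
u,v=proj('sG',[.583,-.1965,.137]).astype(int)
cv2.imwrite('pics/G.png',cv2.resize(c['frame'][v-50:v+40,u-60:u+60],(800,600),interpolation=cv2.INTER_CUBIC))
E
```

```text
[ 0.58310295 -0.19706895  0.21156697] 0.10696697420846615 [-0.07748832 -0.58569403 -1.26095633] [ 0.04159285 -0.00887384  0.02149871]
```

View pics/G.png

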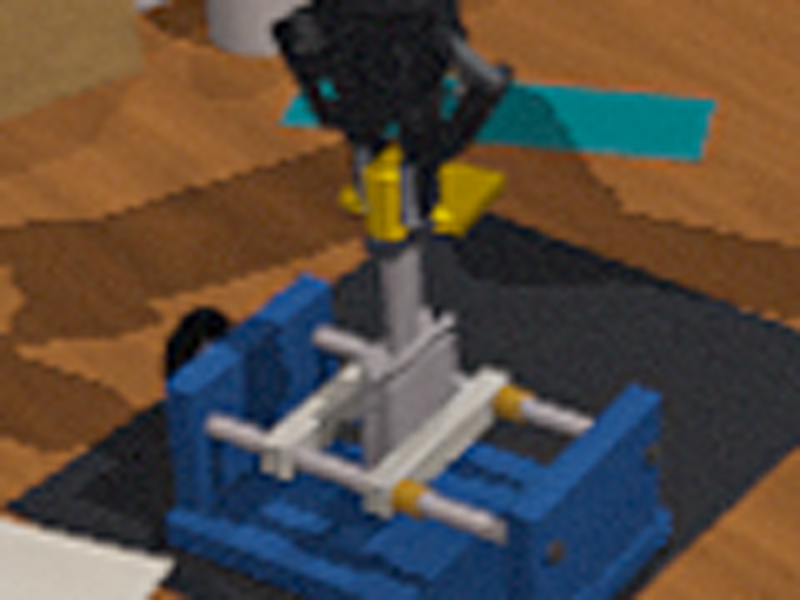

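The blade stands between the plates, 18 mm deep, with no drag yet. I'll continue in small steps and watch Fz.

Emit:
{"name": "drive_tool", "arguments": {"deltas": [{"hand": 0, "offset": [0, 0, -0.2], "angular": [0, 0, 0]}, {"hand": 0, "offset": [0, 0, -0.4], "angular": [0, 0, 0]}]}}

```text
time: 11.28
tool_pos: [0.5834, -0.1972, 0.2083]
tcp_rot: [3.101, 0.504, 0.0]
wrist_force: [0.4, -0.4, -1.0]
width: 0.205
```

Emit:
{"name": "drive_tool", "arguments": {"deltas": [{"hand": 0, "offset": [0, 0, -0.2], "angular": [0, 0, 0]}, {"hand": 0, "offset": [0, 0, -0.4], "angular": [0, 0, 0]}]}}

```text
time: 11.52
tool_pos: [0.5835, -0.1972, 0.2044]
tcp_rot: [3.101, 0.504, 0.001]
wrist_force: [0.7, -0.1, -0.0]
width: 0.199
```

Emit:
{"name": "drive_tool", "arguments": {"deltas": [{"hand": 0, "offset": [0, 0, -0.2], "angular": [0, 0, 0]}, {"hand": 0, "offset": [0, 0, -0.4], "angular": [0, 0, 0]}]}}

```text
time: 11.78
tool_pos: [0.5836, -0.1973, 0.2006]
tcp_rot: [3.1, 0.504, 0.001]
wrist_force: [-0.8, 0.2, 1.2]
width: 0.203
```

Emit:
{"name": "drive_tool", "arguments": {"deltas": [{"hand": 0, "offset": [0, 0, -0.2], "angular": [0, 0, 0]}]}}

```text
time: 11.9
tool_pos: [0.5836, -0.1973, 0.1986]
tcp_rot: [3.1, 0.504, 0.001]
wrist_force: [0.5, 0.1, 1.7]
width: 0.204
```

Emit:
{"name": "drive_tool", "arguments": {"deltas": [{"hand": 0, "offset": [0, 0, -0.2], "angular": [0, 0, 0]}]}}

```text
time: 12.02
tool_pos: [0.5837, -0.1973, 0.1967]
tcp_rot: [3.1, 0.504, 0.001]
wrist_force: [-1.4, 1.3, 3.0]
width: 0.206
```

Emit:
{"name": "drive_tool", "arguments": {"deltas": [{"hand": 0, "offset": [0, 0, -0.2], "angular": [0, 0, 0]}]}}

```text
time: 12.15
tool_pos: [0.5837, -0.1973, 0.1947]
tcp_rot: [3.1, 0.504, 0.001]
wrist_force: [0.9, -0.8, 3.5]
width: 0.204
```

Emit:
{"name": "drive_tool", "arguments": {"deltas": [{"hand": 0, "offset": [0, 0, -0.2], "angular": [0, 0, 0]}]}}

```text
time: 12.28
tool_pos: [0.5837, -0.1973, 0.1927]
tcp_rot: [3.1, 0.504, 0.001]
wrist_force: [0.3, 0.2, 3.7]
width: 0.198
```

Emit:
{"name": "drive_tool", "arguments": {"deltas": [{"hand": 0, "offset": [0, 0, -0.2], "angular": [0, 0, 0]}]}}

```text
time: 12.4
tool_pos: [0.5837, -0.1973, 0.1907]
tcp_rot: [3.1, 0.504, 0.001]
wrist_force: [-0.1, -0.2, 5.9]
width: 0.205
```

Emit:
{"name": "drive_tool", "arguments": {"deltas": [{"hand": 0, "offset": [0, 0, 0], "angular": [0, 0, 0]}, {"hand": 0, "offset": [0, 0, 0], "angular": [0, 0, 0]}, {"hand": 0, "offset": [0, 0, 0], "angular": [0, 0, 0]}, {"hand": 0, "offset": [0, 0, 0], "angular": [0, 0, 0]}]}}

```text
time: 12.9
tool_pos: [0.5835, -0.1972, 0.1904]
tcp_rot: [3.101, 0.504, 0.001]
wrist_force: [1.0, -0.3, 3.1]
width: 0.207
```

```bash
python3 - <<'E'
from h import *
c=cam('scene','sH');d=cam('top','tH');s=bot.read_state();print(s['time'],s['tool_pos'],s['tool_pos'][2]-.1046,s['wrist_force'],s['torque'],s['width'],abs(s['joint_vel']).max())
u,v=proj('sH',[.583,-.1965,.137]).astype(int)
a=cv2.resize(c['frame'][v-40:v+40,u-40:u+40],(500,500),interpolation=cv2.INTER_CUBIC)
b=cv2.resize(c['frame'][195:265,285:350],(300,323),interpolation=cv2.INTER_CUBIC);o=np.zeros((500,300,3),np.uint8);o[:323]=b
cv2.imwrite('pics/H.png',np.hstack([a,o]))
E
```

```text
13.0 [ 0.5835603  -0.1971453   0.19040985] 0.08580985082830772 [0.97980213 0.63964741 3.31983682] [ 0.15999787 -0.26720772  0.03278217] 0.20196009746109816 0.0014032663120516007
```

View pics/H.png

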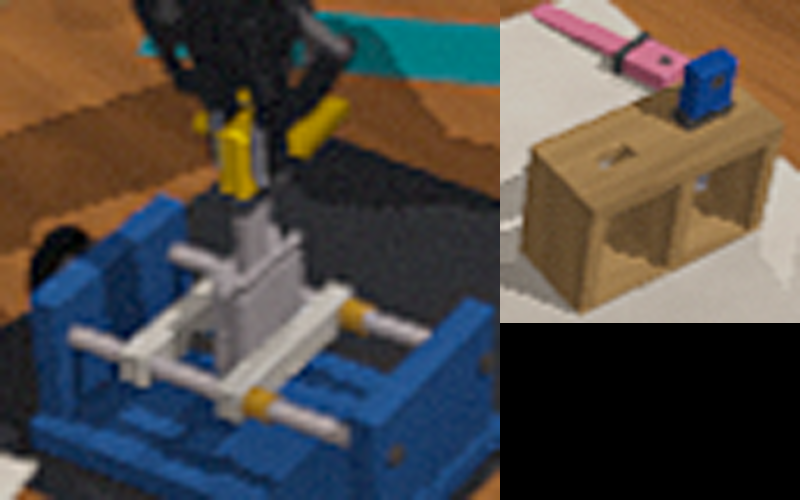

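```bash
python3 -c "
from workcell import bot
print(bot.finish_job())"
```

```text
the job is handed in; nothing more can be done
None
```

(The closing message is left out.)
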